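Refit the lens of a painting magnifier

TASK

Refit the bench magnifier: lower the loose lens gently into the threaded cell until it lies flat on its seat, then put the six-sided retaining ring over it and screw it down clockwise until it is snug on the glass. Stop at the first firm resistance: a cranked ring or a hard push chips the glass, a slack one lets it rattle. Let go at the end and leave the other things on the bench alone.

Things in the scene. Friction and masses are not known exactly. Their poses are not given: they have to be found in the camera images.
- cell: the magnifier head, fixed to the bench: a grey round base 82 mm across, 18 mm high, carrying an upright threaded aluminium neck whose rim is 42 mm above the bench; a low arm runs along its +x to a clamp block (34 mm high, 108 to 144 mm from the axis). Origin: on the neck's axis at bench level; z up.
- rim (a point): centre of the neck's open rim. Neck 44.4 mm across outside, bore 40.8 mm, for the lens. In the bore is a flat annular rubber seat, set somewhere between 6.1 and 9.1 mm below the rim (differs each time, not told), so the seated lens stands 2.9 to 5.9 mm above the rim. The seat gives 0.6 mm at 45 N.
- slot (a point): floor of one of three upright entry slots of the coarse three-start thread outside the neck (thread 55 mm across); 25.5 mm from the axis along the head's x, 33.3 mm above the bench. Slots are open at the top, 28 degrees wide, at the head's yaw 0, 120, 240 degrees, marked by short white lines on the base.
- groove_end (a point): blind end of the groove that starts at the slot. Each groove is 5 mm high and runs clockwise seen from above for 92 degrees from the slot's edge (14 degrees from its middle), sinking 5 mm per radian. Pins set down off the slots ride on top of the thread and drop into the next slot when turned clockwise.
- lens: thick round glass with a pale ground edge, 38 mm across, 12 mm thick, edges bevelled 1.5 mm, about 45 g, lying flat on one of two tiles. Origin: centre of its underside; z up along its axis. Either face may be up. To lower it deep enough into the cell, hold only the top 5 mm of its edge.
- ring: plain steel six-sided cap ring, 64 mm across flats, 19 mm high, about 110 g, lying open side down on the other tile. Origin: centre of its underside; z up. Standing on the slot floors its origin is 33.3 mm above the bench and its flange 0.4 to 3.4 mm clear of the lens; turned clockwise from above it comes down on the lens.
- flat (a point): middle of the ring's flat at its own yaw 0, 32 mm from the axis, 9.5 mm up; flats follow every 60 degrees. Each newton of clamping takes 0.01 to 0.015 N m of turning torque: snug is 0.2 to 0.3 N m (at least 8 N of clamping); more than 45 N on the glass is too much. The thread holds when let go.
- pin (a point): tip of one of three pins, 4 mm thick, pointing inward inside the ring's lower edge (axes 2 mm above its underside) at the ring's yaw 0, 120, 240 degrees, marked by short dark lines on its top. They go down the slots and run in the grooves with 1 mm of play up and down.
- flange (a point): centre of the underside of the ring's top flange, 15 mm above its origin, which bears on the lens; opening 28 mm. Once it touches, the ring turns slackly until the pins take up the play, then torque rises steeply, 0.6 to 1.4 rad from the slot's middle, as the seat has it. Lean on it with 2 or 3 N only: driven down, it overloads the glass.
- tile_a: plain square pale tile 100 x 100 x 8 mm, fixed to the bench, with the lens on it. Origin: centre of its underside.
- tile_b: its twin, with the ring on it.
- vase: white vase, 100 mm wide, 120 mm high, loose; origin: centre of its underside.
- jar0: small screw-lid paint jar 48 mm across, 55 mm high, loose, on the far side of the bench; origin: centre of its underside.
- jar1: another such jar.
- jar2: another such jar.
- cup: loose terracotta mug, 72 mm wide, 85 mm high, at the left side; origin: centre of its underside.
- pencil: loose pencil 160 mm long, 8 mm thick, lying near the robot; origin: middle of its underside.
- brush: loose brush lying near the robot; origin: on its underside.
There are look-alikes about, which are no part of the job. There is more than one size of the ring; the one meant has the size given above.

How it is judged (in metres and radians):
On the way, in this order (a step that is already met when the one before it is completed fails the run):
1. the lens lies flat on its seat in the cell, let go, with the ring not yet on (horizontal distance between lens and cell below 0.003 m and z of lens in the frame of cell below 0.0371 m and angle between the z axis of lens and the z axis of cell, either way round below 0.05 rad and contact force between lens and the fingers below 0.05 N and horizontal distance between ring and cell above 0.05 m), for 0.2 s.
2. the ring's pins are down in the thread, round the neck (horizontal distance between ring and cell below 0.003 m and z of ring in the frame of cell below 0.0343 m and angle between the z axis of ring and the z axis of cell, either way round below 0.06 rad), for 0.1 s.
At the end, for the whole second after the job is handed in: the lens lies flat on its seat (within 3 mm of the axis, underside at least 4.9 mm below the rim, tilt under 0.05 rad) and the ring is screwed down over it (within 3 mm of the axis, level within 0.05 rad, origin below 33.3 mm), let go and still, clamping the lens with more than 8 N (horizontal distance between each of lens, ring and cell below 0.003 m and z of lens in the frame of cell below 0.0371 m and angle between the z axis of each of lens, ring and the z axis of cell, either way round below 0.05 rad and z of ring in the frame of cell below 0.0333 m and contact force between ring and lens above 8 N and linear speed of ring below 0.01 m/s and angular speed of ring below 0.05 rad/s); the robot touches nothing.
It fails at once if the glass is pressed or struck with more than 45 N, by the ring or against the head (contact force between any of ring, cell and lens above 45 N).
It fails at once if a bystander (vase, jars, mug, pencil, brush) is moved more than 30 mm (distance of any of vase, jar0, jar1, jar2, cup, pencil, brush from where it was at the start of the episode above 0.03 m).
It also fails if it takes over 72 s, if anything falls off the work surface, if the arm or the gripper's body presses on something with over 40 N, if the wrist force passes 120 N, or if a joint passes its speed limit or range.

ROBOT

A 6-joint arm with a two-finger parallel gripper is mounted at the origin on the work surface. World frame = base frame: x ahead of the robot, y to its left, z up, the work surface at z = 0. Lengths are in m, angles in degrees, forces in N, time in s.
With the tool pointing down it reaches from about 0.3 to 0.75 m from the base axis. Payload 8.5 kg.
Tool frame: the origin (TCP) lies at the very end of the fingers, on their centre line; the grasp point (between the pads) lies 19 mm behind it (env.hold_point_z is the distance from the TCP to the grasp point, in m); z points along the fingers, y is the line along which they close (so a half turn about z gives the same grasp; the last joint's range is limited). The gripper opens to 85 mm and grips with 20 to 120 N. Pads are 22 mm wide; open, the fingers measure 114 mm over their backs; the gripper's body (76 mm by 85 mm) begins 54 mm behind the grasp point. The pads swing forward as they close: fully open they stand 13 mm farther back than shut.
Start: joints at [51.835, 21.807, 74.336, -0, 83.858, -12.336], TCP at [0.24, 0.495, 0.231] pointing down, gripper open.
Joint ranges: [-178.18, 178.18], [-50.72, 133.34], [12.68, 142.11], [-81.47, 261.47], [9.98, 163.14], [-165.26, 165.26]. Speed limits (degrees/s): [136.94, 136.94, 180, 180, 180, 180].

INTERFACE

Orientations are given as a 3x3 rotation matrix whose columns are the frame's x, y, z axes.
In Python, from rig import env, optics gives the robot as it stands.
- The arm moves only by the shell command python3 -m jog 'ROWS' [OPENING] [FORCE]. ROWS is JSON, a list of rows, each an object with "linear": the shift along the tool's x, y, z in units of 40 mm (1.0 is 40 mm), a list of three; "roll": the turn about the tool's z in units of 5 degrees (1.0 is 5 degrees). A call has 1 to 12 rows; each row shifts and turns the commanded pose from where the row before left it, along the tool's axes as they then stand; what a row does not reach is not made up. A row lasts 1/12 s, in which the tool goes at most 41.7 mm and 7.16 degrees, less where a joint would pass 70% of its speed; a pose out of reach is approached as far as the arm can. A call is refused whole if a number of a shift passes 1 or a number of a turn 1, either way. A call with a gripper value outside its range is refused whole. OPENING is the opening, from -1 (shut) to 1 (fully open), set as the call begins (- or left out, the last holds). The fingers move at their own pace and stop on an object; FORCE is the grip in N (left out, the last holds). Time passes only in rows, so rows that do not move let the fingers close. It gives the time, the measured TCP pose, the force, the opening and the grip force at its end, in the units of the state.
- env.observe(): the state, without advancing time (a new reading comes with each control period).
- optics.get_image(name): name is "scene" or "top" or "wrist"; returns the picture (420x560x3 uint8, red, green, blue); there is no depth.
- optics.calibration(name): a dict with "fov_y" (degrees; the focal length in pixels is half the picture's height over the tangent of half this angle, whatever the lens; pixels are square), "cx", "cy" (the principal point, pixels), "T" (4x4, takes a point from camera to world coordinates). Camera axes: x right, y down, z forward; pixel columns grow to the right and rows downward; lengths in m; the calibration is good to about 2 mm. The wrist camera is an equidistant fisheye: a pixel r from the principal point sees the ray r / f radians off the axis. A picture is of the moment at which its call begins: read the wrist's pose just before it. calibration takes no time and is no camera call; for the wrist camera it gives the pose at the moment of the call.
- env.close_job(): hands the job in; it is judged then, once.
The state is a dict: "time_s": time; "q": joint angles; "qvel": joint speeds; "joint_efforts": joint torques, N m; "position": TCP position; "tool_rot": TCP orientation; "ft_force": force on the tool from outside, world axes, zero at the start; "wrist_torque": the same for the moment, N m; "grip_width": finger opening in m; "gripper_force": force on a finger pad.
Only numpy, scipy, OpenCV 4.12 (cv2) and the standard library are available. Lean on these libraries where they do the work, as an engineer would, in place of code of your own. Each camera call takes 0.05 s, during which the arm holds its last target. There are 200 camera calls.

## Working session

There is one attempt and no reset: what is moved stays moved. The work goes in short steps, Python scripts to look and compute and a shell command to move; the robot and the scene stay as the last step left them, time stands still between calls to the robot, and variables do not carry over. Pictures are saved under pics/ and viewed, at most 10 in all, crops included, and the job is handed in when it is done.

```bash
ls; mkdir -p pics; python3 - <<'E'
from rig import env, optics
import cv2,numpy as np
a=optics.get_image("scene");b=optics.get_image("top")
cv2.imwrite("pics/scene.png",a[:,:,::-1]);cv2.imwrite("pics/top.png",b[:,:,::-1])
for n in("scene","top","wrist"):
  c=optics.calibration(n);print(n,c["fov_y"],c["cx"],c["cy"],np.round(c["T"],4).tolist())
s=env.observe();print(s["time_s"],s["position"],np.round(s["tool_rot"],3).tolist(),s["ft_force"],s["grip_width"],env.hold_point_z)
E
```

```text
pics
scene 54.34202879141086 280.4639791007188 202.30852150198604 [[0.7792, 0.4983, -0.3803, 0.952], [0.6268, -0.6239, 0.4667, -0.4636], [-0.0047, -0.602, -0.7985, 0.8717], [0.0, 0.0, 0.0, 1.0]]
top 48.317554237315306 281.792133099552 208.14695831311377 [[0.1082, -0.9723, 0.2071, 0.2783], [-0.9941, -0.1065, 0.0196, 0.0044], [0.003, -0.208, -0.9781, 1.2735], [0.0, 0.0, 0.0, 1.0]]
wrist 65.70646984690485 280.3022892992948 204.16134022582912 [[0.4357, 0.861, 0.2624, 0.1722], [0.9001, -0.4163, -0.1285, 0.528], [-0.0014, 0.2922, -0.9564, 0.3728], [0.0, 0.0, 0.0, 1.0]]
0.1 [0.23948043 0.49483231 0.23077503] [[-0.9, 0.436, -0.001], [0.436, 0.9, -0.001], [0.0, -0.001, -1.0]] [ 0.01689473 -0.37484438 -0.04700257] 0.08549803310229434 0.0187
```

View pics/top.png

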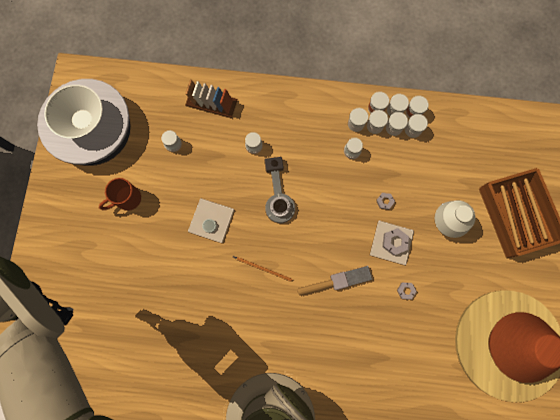

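View pics/scene.png

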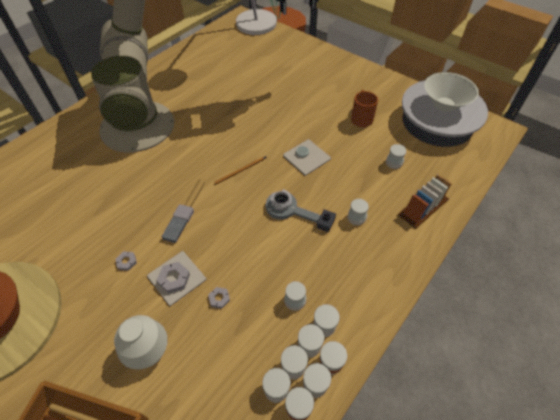

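Top view: cell at (280,207) with its arm towards the jar; lens on tile at (210,226); large ring on tile at (396,242), small look-alike rings at (386,201) and (407,291). In the scene view: cell (281,202), lens (302,152), large ring (173,277), small rings (125,261), (219,298).

```bash
cat > h.py <<'E'
from rig import env, optics
import cv2,numpy as np
def ray(c,u,v,fish=False):
  f=210/np.tan(np.radians(c["fov_y"]/2));x,y=(u-c["cx"]),(v-c["cy"])
  if fish:
    r=np.hypot(x,y);t=r/f;d=np.array([x/r*np.sin(t),y/r*np.sin(t),np.cos(t)]) if r>0 else np.array([0,0,1.])
  else: d=np.array([x/f,y/f,1.])
  T=np.array(c["T"]);d=T[:3,:3]@d;return T[:3,3],d/np.linalg.norm(d)
def plane(c,u,v,z,fish=False):
  o,d=ray(c,u,v,fish);return o+d*(z-o[2])/d[2]
def meet(rays):
  A=sum(np.eye(3)-np.outer(d,d) for o,d in rays);b=sum((np.eye(3)-np.outer(d,d))@o for o,d in rays)
  return np.linalg.solve(A,b)
def proj(c,p,fish=True):
  T=np.array(c["T"]);q=T[:3,:3].T@(np.array(p)-T[:3,3]);f=210/np.tan(np.radians(c["fov_y"]/2))
  if fish:
    r=np.hypot(q[0],q[1]);t=np.arctan2(r,q[2]);return c["cx"]+f*t*q[0]/r,c["cy"]+f*t*q[1]/r
  return c["cx"]+f*q[0]/q[2],c["cy"]+f*q[1]/q[2]
def shot(name):
  c=optics.calibration("wrist");s=env.observe();a=optics.get_image("wrist")
  cv2.imwrite(f"pics/{name}.png",a[:,:,::-1])
  import pickle;pickle.dump((c,s),open(f"pics/{name}.pkl","wb"));return c,s,a
def load(name):
  import pickle;c,s=pickle.load(open(f"pics/{name}.pkl","rb"));return c,s,cv2.imread(f"pics/{name}.png")
def move(xy,z=None,s=None):
  "shift in 40 mm units in tool axes to bring TCP to xy,z"
  s=s or env.observe();p=np.array(s["position"]);t=np.array([*xy,p[2] if z is None else z])
  return np.array(s["tool_rot"]).T@(t-p)/0.04
E
python3 - <<'E'
from h import *
ct,cs=optics.calibration("top"),optics.calibration("scene")
for n,t,s in (("lens",(210,226),(302,152)),("cell",(280,207),(281,198)),("ring",(396,242),(173,277)),("sm1",(386,201),(219,298)),("sm2",(407,291),(125,261))):
  print(n,np.round(meet([ray(ct,*t),ray(cs,*s)]),3),plane(ct,*t,0.02).round(3))
a=cv2.imread("pics/top.png")
cr=[cv2.resize(a[y-35:y+35,x-35:x+35],(390,390),interpolation=cv2.INTER_CUBIC) for x,y in((210,226),(396,235))]
cv2.imwrite("pics/crop.png",np.hstack(cr))
E
```

```text
lens [0.475 0.22  0.011] [0.473 0.218 0.02 ]
cell [0.545 0.036 0.034] [0.546 0.035 0.02 ]
ring [ 0.486 -0.287  0.016] [ 0.484 -0.287  0.02 ]
sm1 [ 0.599 -0.255  0.004] [ 0.595 -0.253  0.02 ]
sm2 [ 0.358 -0.327  0.005] [ 0.357 -0.323  0.02 ]
```

View pics/crop.png

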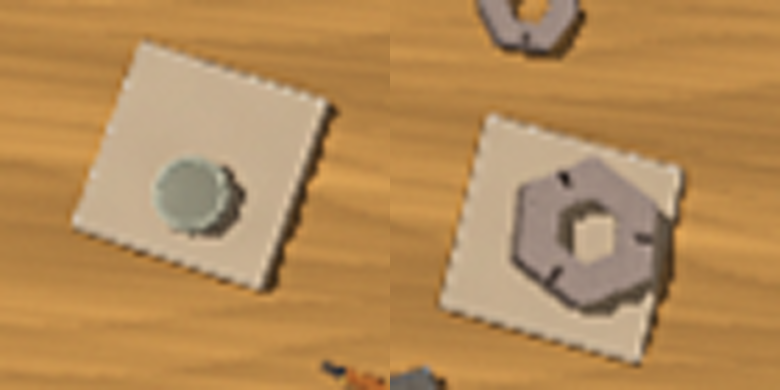

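The crop confirms it: the lens is a green-grey disc at top (210,226), and the big hexagon with three dark marks at (396,242) is the ring. The small nuts at (386,201) and (407,291), the jar lids and the cup are rejected by size and place.

```bash
python3 -m jog '[{"linear":[-0.83,-0.37,0]},{"linear":[-0.83,-0.37,0]},{"linear":[-0.83,-0.37,0]},{"linear":[-0.83,-0.37,0]},{"linear":[-0.83,-0.37,0]},{"linear":[-0.83,-0.37,0]},{"linear":[-0.83,-0.37,0]},{"linear":[-0.83,-0.37,0]},{"linear":[0,0,0]},{"linear":[0,0,0]}]'
python3 -c "
from h import *
shot('l1')"
python3 -m jog '[{"linear":[-0.83,-0.37,0]},{"linear":[-0.83,-0.37,0.5]},{"linear":[-0.5,0,0.5]},{"linear":[0,0,0]},{"linear":[0,0,0]}]'
python3 -c "
from h import *
shot('l2')
a=load('l1')[2];b=load('l2')[2]
cv2.imwrite('pics/l12.png',cv2.resize(np.hstack([a,b]),(800,300),interpolation=cv2.INTER_AREA))
for n in('l1','l2'):
  c,s,a=load(n);print(s['position'],s['q'],s['time_s'],[np.round(proj(c,p)) for p in((.475,.22,.02),(.546,.035,.04))])"
```

```text
[0.23948043 0.49483231 0.23077503] [ 5.18334063e+01  2.18372387e+01  7.43799811e+01 -4.45373957e-04
  8.38573428e+01 -1.23375584e+01] 0.1 [array([190., 382.]), array([135., 427.])]
[0.23948868 0.49488463 0.23086593] [ 5.18359182e+01  2.18334915e+01  7.43705076e+01  6.95888135e-05
  8.38590795e+01 -1.23346538e+01] 0.15 [array([190., 382.]), array([135., 427.])]invalid input
invalid input
```

View pics/l12.png

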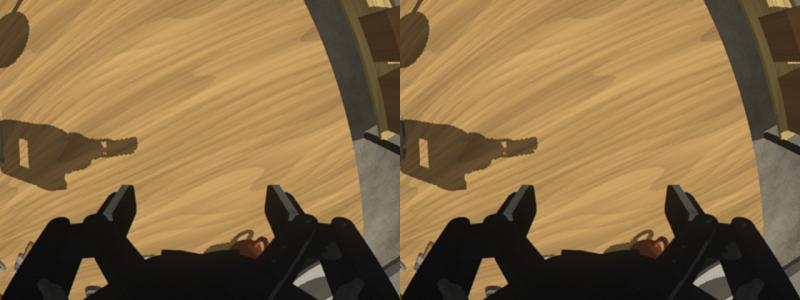

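The move was refused, apparently because every row needs "roll", so the picture only shows the fingers (bottom, around (120,200)) over bare bench.

```bash
python3 -m jog '[{"linear":[-0.83,-0.37,0],"roll":0},{"linear":[-0.83,-0.37,0],"roll":0},{"linear":[-0.83,-0.37,0],"roll":0},{"linear":[-0.83,-0.37,0],"roll":0},{"linear":[-0.83,-0.37,0],"roll":0},{"linear":[-0.83,-0.37,0],"roll":0},{"linear":[-0.83,-0.37,0],"roll":0},{"linear":[-0.83,-0.37,0],"roll":0},{"linear":[0,0,0],"roll":0},{"linear":[0,0,0],"roll":0}]'
python3 -c "
from h import *
shot('l1')"
python3 -m jog '[{"linear":[-0.83,-0.37,0],"roll":0},{"linear":[-0.83,-0.37,0.5],"roll":0},{"linear":[0.5,0,0.5],"roll":0},{"linear":[0,0,0],"roll":0},{"linear":[0,0,0],"roll":0}]'
python3 -c "
from h import *
shot('l2')
a=load('l1')[2];b=load('l2')[2]
cv2.imwrite('pics/l12.png',cv2.resize(np.hstack([a,b]),(800,300),interpolation=cv2.INTER_AREA))
for n in('l1','l2'):
  c,s,a=load(n);print(s['position'],s['q'],s['time_s'],[np.round(proj(c,p)) for p in((.475,.22,.02),(.546,.035,.04))])"
```

```text
time_s: 1.03
position: [0.428, 0.2715, 0.231]
tool_rot: [[-0.899, 0.439, -0.001], [0.439, 0.899, -0.0], [0.001, -0.0, -1.0]]
ft_force: [-0.8, 0.3, -0.7]
grip_width: 0.0855
gripper_force: 0.0
time_s: 1.5
position: [0.455, 0.2269, 0.1913]
tool_rot: [[-0.901, 0.434, -0.002], [0.434, 0.901, -0.0], [0.001, -0.001, -1.0]]
ft_force: [-0.4, -0.1, 1.1]
grip_width: 0.0854
gripper_force: 0.0
[0.42796524 0.27150547 0.23102678] [ 1.89836050e+01  1.74987343e+01  8.10182014e+01  5.10583484e-03
  8.15199348e+01 -4.50029254e+01] 1.0333 [array([258., 230.]), array([163., 332.])]
[0.45496899 0.22686791 0.1913276 ] [ 1.31339134e+01  1.96797803e+01  8.47194851e+01  1.19025931e-02
  7.56949186e+01 -5.11615241e+01] 1.5 [array([283., 205.]), array([167., 326.])]
```

View pics/l12.png

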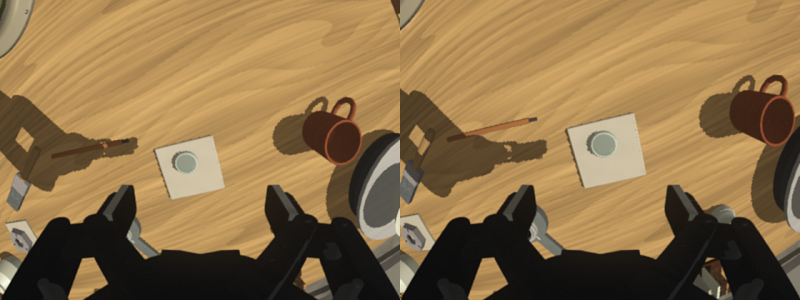

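Both views show the lens on its tile, full-resolution (258,226) in the first and (283,202) in the second. The fingers stand at the bottom, with the cell hidden behind the left one.

```bash
python3 - <<'E'
from h import *
res={}
for n in('l1','l2'):
  c,s,a=load(n);u0,v0=proj(c,(.475,.22,.02));u0,v0=int(u0),int(v0)
  x0,y0=u0-35,v0-35;p=a[y0:y0+70,x0:x0+70].astype(int)
  g=p[:,:,1]-p[:,:,2]  # green-red
  m=((g>=0)&(p.sum(2)>200)).astype(np.uint8)
  k,_=cv2.findContours(m,cv2.RETR_EXTERNAL,cv2.CHAIN_APPROX_NONE);k=max(k,key=cv2.contourArea)
  e=cv2.fitEllipse(k);print(n,'outer',e[0][0]+x0,e[0][1]+y0,e[1],cv2.contourArea(k))
  vals=p[:,:,1][m>0];print(np.percentile(vals,[5,25,50,75,95]))
  t=cv2.threshold(p[:,:,1].astype(np.uint8)[m>0].reshape(-1,1),0,255,cv2.THRESH_OTSU)[0]
  m2=((m>0)&(p[:,:,1]<t)).astype(np.uint8);k2,_=cv2.findContours(m2,0,1);k2=max(k2,key=cv2.contourArea);e2=cv2.fitEllipse(cv2.convexHull(k2));print(t,'inner',e2[0][0]+x0,e2[0][1]+y0,e2[1])
  res[n]=(c,(e[0][0]+x0,e[0][1]+y0),(e2[0][0]+x0,e2[0][1]+y0),e)
  for q in(1,2): print(plane(c,*res[n][q],0.02,True).round(4))
for q in(1,2): print(meet([ray(res[n][0],*res[n][q],True) for n in res]).round(4))
print(move((.475,.22)))
E
```

```text
l1 outer 260.3014945983887 227.27652740478516 (29.79578399658203, 31.06888198852539) 725.0
[146. 152. 154. 165. 198.]
170.0 inner 260.2082328796387 228.7370948791504 (24.72730255126953, 26.78533172607422)
[0.4726 0.2241 0.02  ]
[0.4742 0.2231 0.02  ]
l2 outer 284.78078842163086 201.50519943237305 (35.27237319946289, 35.970252990722656) 994.5
[144. 149. 151. 161. 195.]
168.0 inner 285.12866592407227 202.59768676757812 (29.486024856567383, 31.4045352935791)
[0.473  0.2234 0.02  ]
[0.4741 0.2232 0.02  ]
[0.4746 0.2226 0.0138]
[0.474  0.2233 0.0207]
[-5.08864042e-01  4.90568132e-02  3.95936198e-04]
```

```bash
python3 -m jog '[{"linear":[-0.61,-0.575,-0.1],"roll":0},{"linear":[-0.61,-0.575,-0.1],"roll":0},{"linear":[-0.61,-0.575,-0.1],"roll":0},{"linear":[-0.61,-0.575,-0.1],"roll":0},{"linear":[-0.61,-0.575,-0.1],"roll":0},{"linear":[0,0,0],"roll":0},{"linear":[0,0,0],"roll":0},{"linear":[0,0,0],"roll":0}]'
python3 -c "
from h import *
shot('c1')"
python3 -m jog '[{"linear":[-0.61,-0.575,-0.05],"roll":0},{"linear":[0,0,0],"roll":0},{"linear":[0,0,0],"roll":0},{"linear":[0,0,0],"roll":0}]'
python3 -c "
from h import *
shot('c2')
cs=[]
for n in('c1','c2'):
  c,s,a=load(n);print(s['position'],s['q'],s['time_s'],np.degrees(np.arctan2(s['tool_rot'][1,0],s['tool_rot'][0,0])));u,v=proj(c,(.546,.035,.042));u,v=int(u),int(v);print(u,v)
  cs.append(cv2.resize(a[v-70:v+70,u-70:u+70],(400,400),interpolation=cv2.INTER_CUBIC))
cv2.imwrite('pics/c12.png',np.hstack(cs))"
```

```text
time_s: 2.22
position: [0.5158, 0.0702, 0.2122]
tool_rot: [[-0.901, 0.435, 0.001], [0.435, 0.901, 0.0], [-0.001, 0.001, -1.0]]
ft_force: [-0.7, -0.4, -0.4]
grip_width: 0.085
gripper_force: 0.0
time_s: 2.6
position: [0.5273, 0.0391, 0.2134]
tool_rot: [[-0.901, 0.435, -0.0], [0.435, 0.901, 0.0], [0.0, 0.0, -1.0]]
ft_force: [0.6, 0.5, 0.8]
grip_width: 0.0852
gripper_force: 0.0
[0.51578279 0.07022012 0.21217577] [-5.30071897e+00  1.96988314e+01  8.09573611e+01  1.57228411e-02
  7.92676288e+01 -6.95425954e+01] 2.2167 154.2389351461011
261 224
[0.52726688 0.03908896 0.21340594] [-8.60920999e+00  2.04815895e+01  7.95166874e+01  1.74773271e-02
  8.00128458e+01 -7.28518377e+01] 2.6 154.23959676265738
284 202
```

View pics/c12.png

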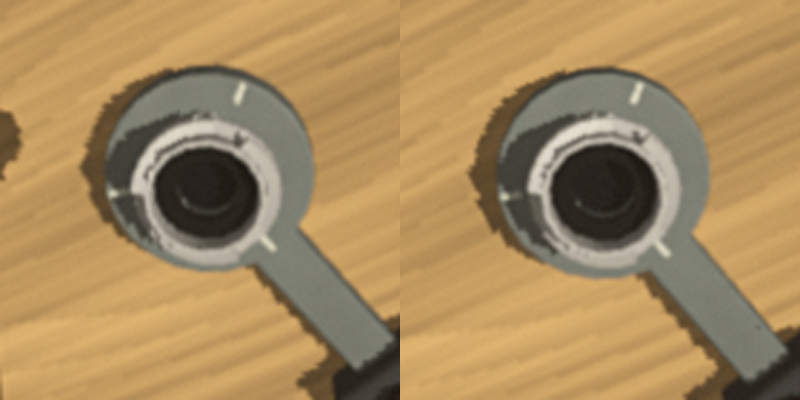

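Both crops show the cell: bore centred at crop (205,193)/(605,193), and white slot marks at (240,93), (120,192), (265,243) in the left one. The arm runs down-right past the last of these.

```bash
python3 - <<'E'
from h import *
R={}
for n in('c1','c2'):
  c,s,a=load(n);u,v=proj(c,(.546,.035,.042));x0,y0=int(u)-70,int(v)-70
  p=cv2.resize(a[y0:y0+140,x0:x0+140],None,fx=4,fy=4,interpolation=cv2.INTER_CUBIC).astype(int)
  g=p.sum(2)//3
  def full(e): return ((e[0]+.5)/4-.5+x0,(e[1]+.5)/4-.5+y0)
  ci=np.array([280,272])
  yy,xx=np.mgrid[:560,:560];rr=np.hypot(xx-ci[0],yy-ci[1])
  out=[]
  # dark->bright crossing along radial rays: rim inner edge (max gradient) at several angles
  pts=[];gb=cv2.GaussianBlur(g.astype(np.float32),(0,0),2)
  for t in np.radians(np.arange(0,360,5)):
    r=np.arange(45,110.);pr=cv2.remap(gb,(ci[0]+r*np.cos(t)).astype(np.float32)[None],(ci[1]+r*np.sin(t)).astype(np.float32)[None],1)[0]
    i=np.argmax(np.diff(pr[:40]));pts.append(ci+(r[i]+.5)*np.array([np.cos(t),np.sin(t)]))
  pts=np.array(pts);W=np.array([plane(c,*full(q),.042,True)[:2] for q in pts])
  # robust circle fit
  keep=np.ones(len(W),bool)
  for _ in range(6):
    A=np.c_[2*W[keep],np.ones(keep.sum())];b=(W[keep]**2).sum(1);x=np.linalg.lstsq(A,b,rcond=None)[0];rad=np.sqrt(x[2]+x[:2]@x[:2]);e=abs(np.hypot(*(W-x[:2]).T)-rad);keep=e<max(.0007,1.5*np.median(e))
  print(n,'rim in',x[:2].round(4),rad.round(4),keep.sum(),np.median(e).round(5))
  R[n]=(c,x[:2],proj(c,(*x[:2],.042)))
  m=((p.min(2)>165)&(p[:,:,2]-p[:,:,0]<60)).astype(np.uint8)
  for k in cv2.findContours(m,0,2)[0]:
    if 20<cv2.contourArea(k)<900:
      M=cv2.moments(k);q=(M['m10']/M['m00'],M['m01']/M['m00']);w=plane(c,*full(q),.018,True)[:2]-x[:2]
      print('  mark',np.round(q),np.degrees(np.arctan2(w[1],w[0])).round(1),np.hypot(*w).round(4))
  # base outline: grey not wood
  m=((p[:,:,2]-p[:,:,0]<25)).astype(np.uint8);R[n]+=(m,)
print(meet([ray(R[n][0],*R[n][2],True) for n in R]).round(4))
E
```

```text
c1 rim in [0.5451 0.0362] 0.0196 56 0.0002
  mark [299. 355.] -23.1 0.032
  mark [277. 356.] -34.0 0.0325
  mark [254. 349.] -46.0 0.0322
  mark [216. 310.] -75.2 0.0284
  mark [334. 214.] 104.3 0.0153
  mark [341. 187.] 116.2 0.0223
  mark [335. 130.] 134.1 0.0353
c2 rim in [0.5452 0.0361] 0.0197 56 0.00017
  mark [243. 348.] -48.4 0.0296
  mark [329. 206.] 111.3 0.0174
  mark [331. 131.] 134.1 0.0353
[0.5453 0.036  0.0412]
```

```bash
python3 -m jog '[{"linear":[0.533,0.595,0],"roll":0},{"linear":[0.533,0.595,0],"roll":0},{"linear":[0.533,0.595,0],"roll":0},{"linear":[0.533,0.595,0],"roll":0},{"linear":[0.533,0.595,0],"roll":0},{"linear":[0.533,0.595,0],"roll":0},{"linear":[0,0,0.9],"roll":0},{"linear":[0,0,0.9],"roll":0},{"linear":[0,0,0.9],"roll":0},{"linear":[0,0,0.9],"roll":0},{"linear":[0,0,0],"roll":0},{"linear":[0,0,0],"roll":0}]' 0.2 20
python3 -c "
from h import *
c,s,a=shot('g1');print(move((.4741,.2232),.04,s),env.hold_point_z,s['q'][5])
print([np.round(proj(c,p)) for p in ((.4741,.2232,.02),s['position'])])"
```

```text
time_s: 3.65
position: [0.4739, 0.2227, 0.0691]
tool_rot: [[-0.901, 0.435, -0.003], [0.435, 0.901, -0.001], [0.002, -0.002, -1.0]]
ft_force: [0.3, -0.0, -0.1]
grip_width: 0.0512
gripper_force: 0.0
[-0.00213881  0.01456607  0.72767548] 0.0187 -52.03061378006391
[array([281., 230.]), array([280., 266.])]
```

View pics/g1.png

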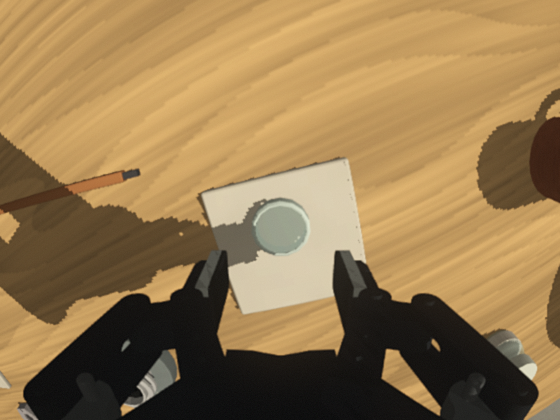

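The lens is at (282,227), between and ahead of the open fingers, whose tips are at (225,252) and (335,252). That is close to the predicted (281,230). I'll refine it and then touch the tile lightly to find the fingertip height.

```bash
python3 - <<'E'
from h import *
pr={}
for n,g0 in(('l1',(260,228)),('l2',(285,202)),('g1',(282,227))):
  c,s,a=load(n);x0,y0=g0[0]-40,g0[1]-40;p=a[y0:y0+80,x0:x0+80].astype(int)
  m=((p[:,:,1]>=p[:,:,2])&(p.sum(2)>200)&(np.hypot(*(np.mgrid[:80,:80]-40))<34)).astype(np.uint8)
  k=max(cv2.findContours(m,0,1)[0],key=cv2.contourArea)
  t=cv2.threshold(p[:,:,1].astype(np.uint8)[m>0].reshape(-1,1),0,255,cv2.THRESH_OTSU)[0]
  k2=max(cv2.findContours(((m>0)&(p[:,:,1]<t)).astype(np.uint8),0,1)[0],key=cv2.contourArea)
  for nm,kk in(('o',k),('i',cv2.convexHull(k2))):
    e=cv2.fitEllipse(kk);q=(e[0][0]+x0,e[0][1]+y0);pr.setdefault(nm,[]).append(ray(c,*q,True))
    w=plane(c,*q,.02,True);h=np.linalg.norm(w-np.array(c['T'])[:3,3]);print(n,nm,np.round(q,1),w.round(4),(np.mean(e[1])*h/325.2).round(4))
print(meet(pr['o']).round(4),meet(pr['i']).round(4),meet(pr['i'][1:]).round(4))
E
python3 -m jog '[{"linear":[0,0.015,0.5],"roll":0},{"linear":[0,0,0.4],"roll":0},{"linear":[0,0,0.3],"roll":0},{"linear":[0,0,0],"roll":0},{"linear":[0,0,0],"roll":0}]' 0.07
python3 -m jog '[{"linear":[0,0,0.05],"roll":0},{"linear":[0,0,0.05],"roll":0},{"linear":[0,0,0],"roll":0},{"linear":[0,0,0],"roll":0}]'
```

```text
l1 o [260.3 227.3] [0.4726 0.2241 0.02  ] 0.0355
l1 i [260.2 228.7] [0.4742 0.2231 0.02  ] 0.0301
l2 o [284.8 201.5] [0.473  0.2234 0.02  ] 0.0358
l2 i [285.1 202.6] [0.4741 0.2232 0.02  ] 0.0306
g1 o [280.4 226.7] [0.4723 0.2238 0.02  ] 0.0359
g1 i [279.3 225.9] [0.4715 0.2234 0.02  ] 0.0354
[0.4748 0.2226 0.0131] [0.4756 0.222  0.0125] [ 0.4809  0.2195 -0.0064]
time_s: 4.12
position: [0.4759, 0.2231, 0.0232]
tool_rot: [[-0.9, 0.435, 0.003], [0.435, 0.9, 0.001], [-0.002, 0.002, -1.0]]
ft_force: [0.7, 0.9, 0.2]
grip_width: 0.0454
gripper_force: 0.0
time_s: 4.45
position: [0.4752, 0.2228, 0.0178]
tool_rot: [[-0.9, 0.436, 0.001], [0.436, 0.9, 0.0], [-0.001, 0.0, -1.0]]
ft_force: [-0.2, 0.9, 0.1]
grip_width: 0.0462
gripper_force: 0.0
```

```bash
python3 -m jog '[{"linear":[0.04,0.01,0.05],"roll":0},{"linear":[0,0,0.05],"roll":0},{"linear":[0,0,0],"roll":0},{"linear":[0,0,0],"roll":0}]'
for i in 1 ; do python3 -m jog '[{"linear":[0,0,0.05],"roll":0},{"linear":[0,0,0.05],"roll":0},{"linear":[0,0,0],"roll":0}]'; python3 -m jog '[{"linear":[0,0,0.025],"roll":0},{"linear":[0,0,0.025],"roll":0},{"linear":[0,0,0],"roll":0}]';done
```

```text
time_s: 4.78
position: [0.4736, 0.2238, 0.0132]
tool_rot: [[-0.9, 0.436, -0.0], [0.436, 0.9, -0.0], [0.0, -0.0, -1.0]]
ft_force: [0.4, 0.1, 0.8]
grip_width: 0.0459
gripper_force: 0.0
time_s: 5.03
position: [0.4735, 0.2237, 0.0089]
tool_rot: [[-0.9, 0.436, -0.001], [0.436, 0.9, -0.0], [0.001, -0.0, -1.0]]
ft_force: [-0.2, -0.8, 0.6]
grip_width: 0.0456
gripper_force: 0.0
time_s: 5.28
position: [0.4736, 0.2237, 0.0071]
tool_rot: [[-0.9, 0.436, -0.0], [0.436, 0.9, -0.0], [0.0, -0.0, -1.0]]
ft_force: [0.1, -0.1, -0.8]
grip_width: 0.0457
gripper_force: 0.0
```

```bash
python3 -m jog '[{"linear":[0,0,0.02],"roll":0},{"linear":[0,0,0],"roll":0},{"linear":[0,0,0],"roll":0}]'; python3 -m jog '[{"linear":[0,0,0.02],"roll":0},{"linear":[0,0,0],"roll":0},{"linear":[0,0,0],"roll":0}]'
```

```text
time_s: 5.53
position: [0.4737, 0.2237, 0.0065]
tool_rot: [[-0.9, 0.436, -0.0], [0.436, 0.9, -0.0], [0.0, -0.0, -1.0]]
ft_force: [0.3, -0.3, 0.3]
grip_width: 0.0457
gripper_force: 0.0
time_s: 5.78
position: [0.4737, 0.2238, 0.0057]
tool_rot: [[-0.9, 0.436, 0.0], [0.436, 0.9, 0.0], [-0.0, 0.0, -1.0]]
ft_force: [-0.1, -0.3, 1.0]
grip_width: 0.0455
gripper_force: 0.3
```

```bash
python3 -m jog '[{"linear":[0,0,0.02],"roll":0},{"linear":[0,0,0],"roll":0},{"linear":[0,0,0],"roll":0}]'; python3 -m jog '[{"linear":[0,0,0.02],"roll":0},{"linear":[0,0,0],"roll":0},{"linear":[0,0,0],"roll":0}]'
```

```text
time_s: 6.03
position: [0.4738, 0.2238, 0.0057]
tool_rot: [[-0.9, 0.436, 0.001], [0.436, 0.9, 0.0], [-0.001, 0.0, -1.0]]
ft_force: [-3.4, -0.5, 8.4]
grip_width: 0.0459
gripper_force: 4.9
time_s: 6.28
position: [0.4738, 0.2238, 0.0057]
tool_rot: [[-0.9, 0.435, 0.001], [0.435, 0.9, 0.0], [-0.001, 0.001, -1.0]]
ft_force: [-4.9, -1.4, 18.4]
grip_width: 0.0457
gripper_force: 9.3
```

```bash
python3 -m jog '[{"linear":[0,0,-0.13],"roll":0},{"linear":[0,0,-0.13],"roll":0},{"linear":[0,0,0],"roll":0},{"linear":[0,0,0],"roll":0}]';python3 -m jog '[{"linear":[0,0,0],"roll":0},{"linear":[0,0,0],"roll":0},{"linear":[0,0,0],"roll":0},{"linear":[0,0,0],"roll":0},{"linear":[0,0,0],"roll":0},{"linear":[0,0,0],"roll":0}]' -0.3 20
```

```text
time_s: 6.62
position: [0.4738, 0.2238, 0.0146]
tool_rot: [[-0.9, 0.436, 0.0], [0.436, 0.9, 0.0], [-0.0, 0.0, -1.0]]
ft_force: [0.1, -0.0, -0.2]
grip_width: 0.0456
gripper_force: 0.0
time_s: 7.12
position: [0.4737, 0.2238, 0.0146]
tool_rot: [[-0.9, 0.436, -0.0], [0.436, 0.9, -0.0], [0.0, -0.0, -1.0]]
ft_force: [-1.5, 0.1, 5.4]
grip_width: 0.036
gripper_force: 19.5
```

```bash
python3 -c "
from h import *
shot('h0')"
python3 -m jog '[{"linear":[0,0,-0.1],"roll":0},{"linear":[0,0,-0.2],"roll":0},{"linear":[0,0,-0.2],"roll":0},{"linear":[0,0,0],"roll":0},{"linear":[0,0,0],"roll":0}]'
python3 - <<'E'
from h import *
shot('h1')
cr=[]
for n in('h0','h1'):
  c,s,a=load(n);p=a[190:290,220:340].astype(int)
  cr.append(cv2.resize(a[180:300,210:350],(395,338),interpolation=cv2.INTER_CUBIC))
  m=((p[:,:,1]>=p[:,:,2])&(p.sum(2)>250)).astype(np.uint8)
  k=max(cv2.findContours(m,0,1)[0],key=cv2.contourArea);print(n,cv2.boundingRect(k),cv2.contourArea(k),proj(c,s['position']))
cv2.imwrite('pics/h01.png',np.hstack(cr))
E
```

```text
time_s: 7.58
position: [0.474, 0.2238, 0.0351]
tool_rot: [[-0.9, 0.436, 0.001], [0.436, 0.9, 0.0], [-0.001, 0.001, -1.0]]
ft_force: [1.3, -0.5, -0.2]
grip_width: 0.0362
gripper_force: 20.1
h0 (24, 40, 74, 60) 3743.5 (np.float64(279.6429057040822), np.float64(265.76094185984664))
h1 (24, 40, 74, 60) 3737.5 (np.float64(279.66583223862744), np.float64(265.736150646555))
```

View pics/h01.png

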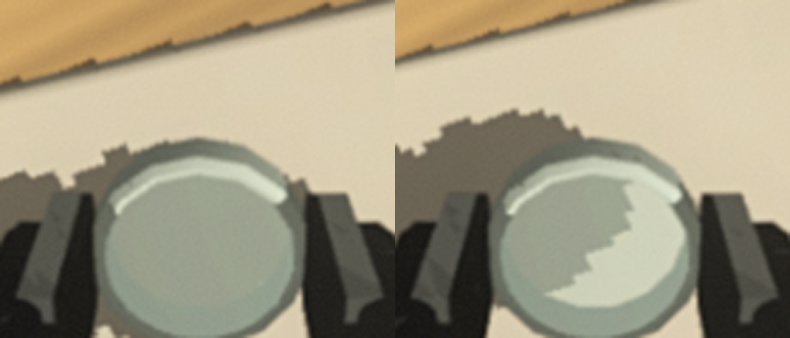

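The lens is held, level, between the pads (crop centre (200,245)) and rose with the gripper. Its shadow has separated from it.

```bash
python3 - <<'E'
from h import *
c,s,a=load('h1');p=s['position']
for q in((281.2,265.4),(281.2,264)):
  w=plane(c,*q,p[2]+.0054,True);print(w.round(4),(np.array(s['tool_rot']).T@(w-p)).round(4))
# outer silhouette rows/cols of lens at tile-contrast
m=((a[...,1].astype(int)>=a[...,2])&(a.astype(int).sum(2)>250));m=m[180:310,230:330]
print(np.where(m.any(1))[0][[0,-1]]+180,np.where(m[:70].any(0))[0][[0,-1]]+230)
print('to cell',move((.5452,.0361),.1,s),s['q'][5])
E
```

```text
[0.4716 0.2258 0.0405] [ 0.003   0.0007 -0.0054]
[0.4709 0.2262 0.0405] [ 0.0038  0.0007 -0.0054]
[230 301] [236 313]
to cell [-3.64947378 -3.44758212 -1.62049345] -51.845364733839205
```

```bash
python3 -m jog '[{"linear":[0,0,-0.8],"roll":0},{"linear":[0,0,-0.8],"roll":0},{"linear":[-0.7,-0.493,0],"roll":0},{"linear":[-0.7,-0.493,0],"roll":0},{"linear":[-0.7,-0.493,0],"roll":0},{"linear":[-0.7,-0.493,0],"roll":0},{"linear":[-0.7,-0.493,0],"roll":0},{"linear":[-0.7,-0.493,0],"roll":0},{"linear":[-0.7,-0.493,0],"roll":0},{"linear":[0,0,0.5],"roll":0},{"linear":[0,0,0.4],"roll":0},{"linear":[0,0,0],"roll":0}]'
python3 -m jog '[{"linear":[0,0,0],"roll":0},{"linear":[0,0,0],"roll":0}]'
python3 - <<'E'
from h import *
c,s,a=shot('d1');u,v=proj(c,(.5452,.0361,.042));print(s['position'],u,v)
x0,y0=int(u)-90,max(0,int(v)-90)
cv2.imwrite('pics/d1c.png',cv2.resize(a[y0:310,x0:x0+180],None,fx=3,fy=3,interpolation=cv2.INTER_CUBIC)[:600]);print(x0,y0)
E
```

```text
time_s: 8.63
position: [0.5883, 0.0138, 0.0592]
tool_rot: [[-0.9, 0.437, -0.006], [0.437, 0.9, 0.001], [0.006, -0.002, -1.0]]
ft_force: [-0.4, -0.7, -0.7]
grip_width: 0.0357
gripper_force: 20.4
time_s: 8.8
position: [0.5902, 0.0144, 0.0632]
tool_rot: [[-0.9, 0.435, 0.001], [0.435, 0.9, -0.0], [-0.001, 0.0, -1.0]]
ft_force: [0.5, 0.0, -0.0]
grip_width: 0.0357
gripper_force: 20.5
[0.5902174  0.01435825 0.06323535] 279.57534834217853 157.13914812088677
189 67
```

View pics/d1c.png

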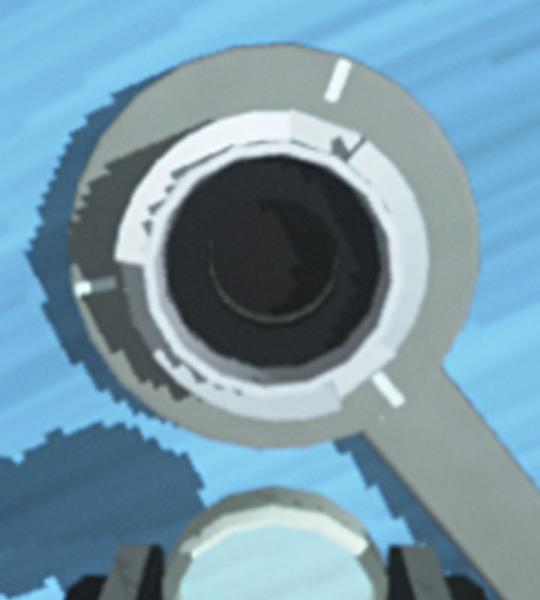

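The crop shows the bore rim centred at full-resolution (280.3,155.8) and the three white marks. The held lens is below it at column 280.5, with its upper outline at row about 229. Next I work out the lens's offset in the grip from its two outline edges.

```bash
python3 - <<'E'
from h import *
for n in('h1','d1'):
  c,s,a=load(n);p=s['position'];R=np.array(s['tool_rot'])
  m=((a[...,1].astype(int)>=a[...,2]-(0))&(a.astype(int).sum(2)>250))[215:320,262:300]
  rows=[np.where(m[:,i])[0] for i in range(10,28)]
  print(n,'rows med',np.median([r[0] for r in rows if len(r)])+215,np.median([r[-1] for r in rows if len(r)])+215)
  for x in(0,.001,.002,.003):
    t=np.radians(np.arange(0,360,3));vs=[]
    for r,z in((.0175,0),(.019,-.0015),(.019,-.0105),(.0175,-.012)):
      for tt in t:
        q=p+R@np.array([x+r*np.cos(tt),.0*0+r*np.sin(tt),-.0054-z]);vs.append(proj(c,q))
    vs=np.array(vs);print(x,vs.min(0).round(1),vs.max(0).round(1))
c,s,a=load('d1');w=plane(c,280.3,155.8,.042,True);print('cell',w.round(4),(R.T@(w-p)).round(4))
g=a[290:320,281].tolist();print([sum(x)//3 for x in g])
E
```

```text
h1 rows med 230.0 301.0
0 [240.2 226. ] [319.1 302.1]
0.001 [240.1 224.1] [319.2 300.4]
0.002 [240.  222.1] [319.3 298.8]
0.003 [239.9 220.2] [319.4 297.2]
d1 rows med 230.0 301.0
0 [240.2 226. ] [319. 302.]
0.001 [240.1 224.1] [319.1 300.4]
0.002 [240.  222.1] [319.2 298.8]
0.003 [239.8 220.2] [319.3 297.2]
cell [0.5447 0.0367 0.042 ] [0.0507 0.0003 0.0212]
[173, 174, 174, 175, 174, 175, 174, 175, 176, 166, 133, 123, 129, 151, 168, 170, 168, 168, 165, 163, 161, 164, 167, 171, 173, 172, 171, 167, 165, 168]
```

```bash
python3 -m jog '[{"linear":[0.64,0,0],"roll":0},{"linear":[0.64,0,0],"roll":0},{"linear":[0,0,0.1],"roll":0},{"linear":[0,0,0.1],"roll":0},{"linear":[0,0,0.1],"roll":0},{"linear":[0,0,0],"roll":0},{"linear":[0,0,0],"roll":0}]'
python3 -m jog '[{"linear":[0,0,0.025],"roll":0},{"linear":[0,0,0.025],"roll":0},{"linear":[0,0,0],"roll":0},{"linear":[0,0,0],"roll":0}]'
python3 -c "
from h import *
print(move((.5441,.0367)))"
```

```text
time_s: 9.43
position: [0.5445, 0.0361, 0.0504]
tool_rot: [[-0.9, 0.436, 0.0], [0.436, 0.9, -0.0], [-0.0, 0.0, -1.0]]
ft_force: [-0.7, -0.4, -0.8]
grip_width: 0.0359
gripper_force: 20.4
time_s: 9.77
position: [0.544, 0.0363, 0.0485]
tool_rot: [[-0.9, 0.436, -0.0], [0.436, 0.9, 0.0], [0.0, -0.0, -1.0]]
ft_force: [0.3, -0.4, -0.3]
grip_width: 0.036
gripper_force: 20.4
[ 8.84937773e-04  9.74229219e-03 -1.02302539e-07]
```

```bash
python3 -m jog '[{"linear":[0,0.01,0.025],"roll":0},{"linear":[0,0,0],"roll":0},{"linear":[0,0,0],"roll":0}]'
python3 -m jog '[{"linear":[0,0,0.025],"roll":0},{"linear":[0,0,0],"roll":0},{"linear":[0,0,0],"roll":0}]'
python3 -m jog '[{"linear":[0,0,0.025],"roll":0},{"linear":[0,0,0],"roll":0},{"linear":[0,0,0],"roll":0}]'
```

```text
time_s: 10.02
position: [0.5441, 0.0368, 0.0475]
tool_rot: [[-0.9, 0.436, -0.0], [0.436, 0.9, -0.0], [0.0, -0.0, -1.0]]
ft_force: [0.7, -0.0, -0.5]
grip_width: 0.0354
gripper_force: 20.4
time_s: 10.27
position: [0.544, 0.0368, 0.0465]
tool_rot: [[-0.9, 0.436, -0.0], [0.436, 0.9, -0.0], [0.0, -0.0, -1.0]]
ft_force: [-0.3, 0.9, -1.1]
grip_width: 0.0359
gripper_force: 20.4
time_s: 10.52
position: [0.544, 0.0368, 0.0454]
tool_rot: [[-0.9, 0.436, -0.0], [0.436, 0.9, 0.0], [0.0, -0.0, -1.0]]
ft_force: [0.1, -0.7, -1.0]
grip_width: 0.0354
gripper_force: 20.4
```

```bash
python3 -m jog '[{"linear":[0,0,0.025],"roll":0},{"linear":[0,0,0.025],"roll":0},{"linear":[0,0,0],"roll":0},{"linear":[0,0,0],"roll":0}]'
python3 -m jog '[{"linear":[0,0,0.015],"roll":0},{"linear":[0,0,0],"roll":0},{"linear":[0,0,0],"roll":0}]'
```

```text
time_s: 10.85
position: [0.544, 0.0368, 0.0434]
tool_rot: [[-0.9, 0.436, -0.0], [0.436, 0.9, -0.0], [0.0, -0.0, -1.0]]
ft_force: [0.1, 0.2, -1.0]
grip_width: 0.0358
gripper_force: 20.4
time_s: 11.1
position: [0.5441, 0.0368, 0.0429]
tool_rot: [[-0.9, 0.436, -0.0], [0.436, 0.9, -0.0], [0.0, -0.0, -1.0]]
ft_force: [-0.8, -0.0, -0.5]
grip_width: 0.0353
gripper_force: 20.4
```

```bash
python3 -m jog '[{"linear":[0,0,0.015],"roll":0},{"linear":[0,0,0],"roll":0},{"linear":[0,0,0],"roll":0}]'
python3 -m jog '[{"linear":[0,0,0.015],"roll":0},{"linear":[0,0,0],"roll":0},{"linear":[0,0,0],"roll":0}]'
python3 -m jog '[{"linear":[0,0,0.015],"roll":0},{"linear":[0,0,0],"roll":0},{"linear":[0,0,0],"roll":0}]'
```

```text
time_s: 11.35
position: [0.544, 0.0368, 0.0423]
tool_rot: [[-0.9, 0.436, -0.0], [0.436, 0.9, 0.0], [0.0, -0.0, -1.0]]
ft_force: [0.1, 0.3, -0.6]
grip_width: 0.0359
gripper_force: 20.5
time_s: 11.6
position: [0.544, 0.0368, 0.0417]
tool_rot: [[-0.9, 0.436, -0.0], [0.436, 0.9, -0.0], [0.0, -0.0, -1.0]]
ft_force: [-0.5, 0.1, -0.7]
grip_width: 0.0361
gripper_force: 20.4
time_s: 11.85
position: [0.5441, 0.0368, 0.0411]
tool_rot: [[-0.9, 0.436, 0.0], [0.436, 0.9, -0.0], [-0.0, -0.0, -1.0]]
ft_force: [-0.1, 0.7, -0.0]
grip_width: 0.0357
gripper_force: 20.6
```

```bash
python3 -m jog '[{"linear":[0,0,0.015],"roll":0},{"linear":[0,0,0],"roll":0},{"linear":[0,0,0],"roll":0}]'
python3 -m jog '[{"linear":[0,0,0.015],"roll":0},{"linear":[0,0,0],"roll":0},{"linear":[0,0,0],"roll":0}]'
```

```text
time_s: 12.1
position: [0.5441, 0.0368, 0.041]
tool_rot: [[-0.9, 0.436, 0.0], [0.436, 0.9, -0.0], [-0.0, 0.0, -1.0]]
ft_force: [-2.1, 0.7, 4.9]
grip_width: 0.0356
gripper_force: 23.6
time_s: 12.35
position: [0.5442, 0.0368, 0.041]
tool_rot: [[-0.9, 0.436, 0.001], [0.436, 0.9, -0.0], [-0.001, 0.0, -1.0]]
ft_force: [-3.7, 0.7, 11.3]
grip_width: 0.0362
gripper_force: 26.4
```

```bash
python3 -m jog '[{"linear":[0,0,-0.03],"roll":0},{"linear":[0,0,0],"roll":0},{"linear":[0,0,0],"roll":0}]'
python3 -m jog '[{"linear":[0,0,0],"roll":0},{"linear":[0,0,0],"roll":0},{"linear":[0,0,0],"roll":0},{"linear":[0,0,0],"roll":0},{"linear":[0,0,-0.2],"roll":0},{"linear":[0,0,-0.5],"roll":0},{"linear":[0,0,-0.8],"roll":0},{"linear":[0,0,0],"roll":0},{"linear":[0,0,0],"roll":0}]' 0.1
python3 - <<'E'
from h import *
c,s,a=shot('e1');u,v=proj(c,(.5446,.0366,.045));print(u,v,s['position'])
u,v=int(u),int(v);cv2.imwrite('pics/e1c.png',cv2.resize(a[v-50:v+50,u-65:u+65],None,fx=6,fy=6,interpolation=cv2.INTER_CUBIC))
E
```

```text
time_s: 12.6
position: [0.5441, 0.0368, 0.0411]
tool_rot: [[-0.9, 0.436, 0.0], [0.436, 0.9, -0.0], [-0.0, 0.0, -1.0]]
ft_force: [-0.8, -0.0, 3.4]
grip_width: 0.0358
gripper_force: 22.1
time_s: 13.35
position: [0.5448, 0.0367, 0.103]
tool_rot: [[-0.9, 0.436, 0.004], [0.436, 0.9, -0.001], [-0.004, 0.001, -1.0]]
ft_force: [-0.5, 0.5, 0.0]
grip_width: 0.0469
gripper_force: 0.0
279.40859810297655 223.84565496907143 [0.54484131 0.03670819 0.10298547]
```

View pics/e1c.png

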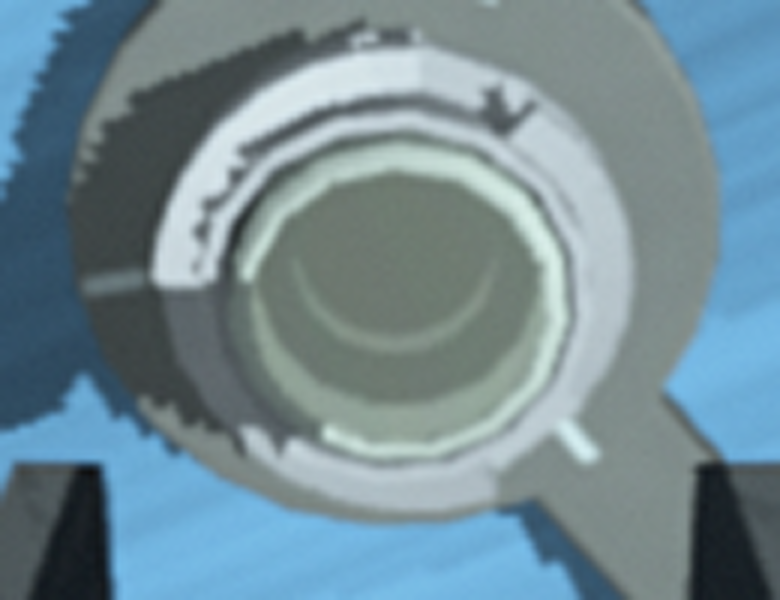

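The lens sits in the bore, centred with an even gap around it, at crop (400,295). The marks match a head yaw of about 14°. Now to the ring.

```bash
python3 -m jog '[{"linear":[0,0,-0.9],"roll":0},{"linear":[0,0,-0.9],"roll":0},{"linear":[0,-0.3,-0.9],"roll":0},{"linear":[-0.19,-0.86,0],"roll":0},{"linear":[-0.19,-0.86,0],"roll":0},{"linear":[-0.19,-0.86,0],"roll":0},{"linear":[-0.19,-0.86,0],"roll":0},{"linear":[-0.19,-0.86,0],"roll":0},{"linear":[-0.19,-0.86,0],"roll":0},{"linear":[-0.19,-0.86,0],"roll":0},{"linear":[0,0,0],"roll":0},{"linear":[0,0,0],"roll":0}]' 0.95
python3 -c "
from h import *
shot('r1')"
python3 -m jog '[{"linear":[-0.19,-0.86,0],"roll":0},{"linear":[-0.19,-0.86,0],"roll":0},{"linear":[0,0,0],"roll":0},{"linear":[0,0,0],"roll":0}]'
python3 - <<'E'
from h import *
shot('r2')
for n in('r1','r2'):
  c,s,a=load(n);u,v=proj(c,(.485,-.287,.027));print(s['position'],s['q'][[0,5]],u,v)
  u,v=int(u),int(v);p=a[v-60:v+60,u-60:u+60]
  for du,dv in((0,0),(20,0),(0,20),(-20,0),(45,0),(0,-45),(-45,0)): print((du,dv),a[v+dv,u+du])
E
```

```text
time_s: 14.4
position: [0.4811, -0.2152, 0.208]
tool_rot: [[-0.899, 0.438, -0.002], [0.438, 0.899, 0.002], [0.002, 0.001, -1.0]]
ft_force: [0.0, 0.4, -0.2]
grip_width: 0.0838
gripper_force: 0.0
time_s: 14.78
position: [0.4655, -0.2824, 0.2084]
tool_rot: [[-0.9, 0.436, -0.001], [0.436, 0.9, 0.001], [0.001, 0.001, -1.0]]
ft_force: [-0.3, 0.5, -0.4]
grip_width: 0.0831
gripper_force: 0.0
[ 0.48105661 -0.21520221  0.20795017] [ -36.98728313 -100.98156162] 220.72792053419158 214.8070611693182
(0, 0) [166 195 206]
(20, 0) [143 154 164]
(0, 20) [145 156 167]
(-20, 0) [71 77 84]
(45, 0) [166 195 209]
(0, -45) [168 196 209]
(-45, 0) [49 75 95]
[ 0.46545036 -0.28236144  0.20844799] [ -43.71384207 -107.8483312 ] 284.080231405715 200.4465554768893
(0, 0) [164 194 205]
(20, 0) [143 154 165]
(0, 20) [145 156 167]
(-20, 0) [145 155 167]
(45, 0) [167 194 208]
(0, -45) [165 194 207]
(-45, 0) [ 94 152 193]
```

```bash
python3 - <<'E'
from h import *
hc={}
for n in('r1','r2'):
  c,s,a=load(n);u,v=proj(c,(.485,-.287,.027));x0,y0=int(u)-60,int(v)-60
  p=cv2.resize(a[y0:y0+120,x0:x0+120],None,fx=4,fy=4,interpolation=cv2.INTER_CUBIC).astype(float)
  full=lambda q:((q[0]+.5)/4-.5+x0,(q[1]+.5)/4-.5+y0)
  ra=p[...,2]/np.maximum(p[...,0],1);m=((ra<1.2)&(p[...,2]>55)).astype(np.uint8)
  m=cv2.morphologyEx(m,cv2.MORPH_OPEN,np.ones((5,5)))
  ks,h=cv2.findContours(m,cv2.RETR_CCOMP,cv2.CHAIN_APPROX_NONE)
  i=max(range(len(ks)),key=lambda i:cv2.contourArea(ks[i]));ch=[ks[j] for j in range(len(ks)) if h[0][j][3]==i]
  hole=max(ch,key=cv2.contourArea)
  for nm,k in(('outer',ks[i]),('hole',hole)):
    W=np.array([plane(c,*full(q[0]),.027,True)[:2] for q in k])
    e=cv2.fitEllipse((W*1e4).astype(np.float32));print(n,nm,np.array(e[0])/1e4,np.array(e[1])/1e4)
    hc.setdefault(nm,[]).append(ray(c,*proj(c,(*(np.array(e[0])/1e4),.027)),True))
    if nm=='outer':
      H=cv2.convexHull((W*1e5).astype(np.float32))[:,0]/1e5;ctr=np.array(e[0])/1e4
      P=(W-ctr)
      f=[(np.ptp(H@np.array([np.cos(t),np.sin(t)])),np.degrees(t)) for t in np.radians(np.arange(0,180,1))]
      print('  min width',sorted(f)[:3],[ (round(x[0],4),round(x[1])) for x in f[::10]])
  # dark marks
  fill=np.zeros(m.shape,np.uint8);cv2.drawContours(fill,ks,i,1,-1);fill=cv2.morphologyEx(fill,cv2.MORPH_CLOSE,np.ones((25,25)));fill=cv2.erode(fill,np.ones((9,9)))
  hm=np.zeros(m.shape,np.uint8);cv2.drawContours(hm,[cv2.convexHull(hole)],0,1,-1);hm=cv2.dilate(hm,np.ones((21,21)))
  d=((p.sum(2)<260)&(fill>0)&(hm==0)).astype(np.uint8)
  W0=None
  for k in cv2.findContours(d,0,1)[0]:
    if cv2.contourArea(k)>25:
      M=cv2.moments(k);w=plane(c,*full((M['m10']/M['m00'],M['m01']/M['m00'])),.027,True)[:2]-ctr;print('  mark',cv2.contourArea(k),np.degrees(np.arctan2(*w[::-1])).round(1),np.hypot(*w).round(4))
for k in hc: print(k,meet(hc[k]).round(4))
E
```

```text
r1 outer [ 0.48471182 -0.28231145] [0.06404843 0.06940121]
  min width [(np.float64(0.06393886005305105), np.float64(28.0)), (np.float64(0.06403096261300367), np.float64(27.0)), (np.float64(0.06403637449614347), np.float64(29.000000000000004))] [(np.float64(0.0727), 0), (np.float64(0.0708), 10), (np.float64(0.0673), 20), (np.float64(0.0642), 30), (np.float64(0.0678), 40), (np.float64(0.0705), 50), (np.float64(0.0712), 60), (np.float64(0.071), 70), (np.float64(0.069), 80), (np.float64(0.0684), 90), (np.float64(0.0726), 100), (np.float64(0.0753), 110), (np.float64(0.0758), 120), (np.float64(0.0742), 130), (np.float64(0.0707), 140), (np.float64(0.0676), 150), (np.float64(0.0709), 160), (np.float64(0.0729), 170)]
r1 hole [ 0.48504116 -0.28456584] [0.02901984 0.0309716 ]
  mark 162.0 22.0 0.0257
  mark 3219.0 -123.2 0.0264
  mark 608.0 149.9 0.0288
r2 outer [ 0.48479551 -0.28463667] [0.06540831 0.06648116]
  min width [(np.float64(0.06423818109091578), np.float64(87.0)), (np.float64(0.06424873659415856), np.float64(88.0)), (np.float64(0.06462021688665223), np.float64(89.0))] [(np.float64(0.0736), 0), (np.float64(0.072), 10), (np.float64(0.0685), 20), (np.float64(0.0655), 30), (np.float64(0.0693), 40), (np.float64(0.0716), 50), (np.float64(0.072), 60), (np.float64(0.0705), 70), (np.float64(0.0673), 80), (np.float64(0.065), 90), (np.float64(0.0691), 100), (np.float64(0.0719), 110), (np.float64(0.0727), 120), (np.float64(0.0717), 130), (np.float64(0.0687), 140), (np.float64(0.0663), 150), (np.float64(0.0706), 160), (np.float64(0.0731), 170)]
r2 hole [ 0.4851708  -0.28481072] [0.02960578 0.02998351]
  mark 161.0 26.4 0.0264
  mark 199.5 -90.5 0.0262
  mark 272.5 146.9 0.0264
outer [ 0.4874 -0.2857  0.0163]
hole [ 0.4853 -0.2849  0.0261]
```

Ring centre (0.485,-0.285), top at about 0.026, flats at 28° modulo 60, and marks agreeing at about 27.6°. The across-flats width of 64 mm confirms it is the right ring.

```bash
python3 -m jog '[{"linear":[-0.467,0.16,0],"roll":0},{"linear":[0,0,0.5],"roll":-0.954},{"linear":[0,0,0.6],"roll":-0.954},{"linear":[0,0,0.7],"roll":-0.954},{"linear":[0,0,0.7],"roll":-0.954},{"linear":[0,0,0.7],"roll":-0.954},{"linear":[0,0,0.3],"roll":0},{"linear":[0,0,0],"roll":0},{"linear":[0,0,0],"roll":0}]' 0.95
python3 - <<'E'
from h import *
c,s,a=shot('r3');R=s['tool_rot'];print(s['q'][5],np.degrees(np.arctan2(R[1,1],R[0,1])),move((.4851,-.2848),.0045,s))
x0,y0=190,150
p=a[y0:y0+200,x0:x0+180].astype(float);ra=p[...,2]/np.maximum(p[...,0],1);m=((ra<1.2)&(p[...,2]>55)).astype(np.uint8)
m=cv2.morphologyEx(m,cv2.MORPH_OPEN,np.ones((3,3)))
ks,h=cv2.findContours(m,cv2.RETR_CCOMP,cv2.CHAIN_APPROX_NONE)
for i,k in enumerate(ks):
  if cv2.contourArea(k)>300:
    W=np.array([plane(c,q[0][0]+x0,q[0][1]+y0,.027,True)[:2] for q in k]);e=cv2.fitEllipse((W*1e4).astype(np.float32));print(h[0][i][3],cv2.contourArea(k),np.array(e[0])/1e4,np.array(e[1])/1e4,cv2.boundingRect(k))
E
```

```text
time_s: 15.58
position: [0.4856, -0.2835, 0.0692]
tool_rot: [[-0.999, 0.033, -0.001], [0.033, 0.999, 0.001], [0.001, 0.001, -1.0]]
ft_force: [0.7, -0.0, 0.5]
grip_width: 0.0834
gripper_force: 0.0
-130.44366194918442 88.09450082840745 [ 0.00950325 -0.03482317  1.6178219 ]
-1 33318.5 [ 0.51085713 -0.28208247] [0.13649471 0.16393646] (0, 0, 180, 200)
-1 372.0 [ 0.43709395 -0.32657295] [0.01015437 0.01871961] (0, 0, 27, 17)
```

```bash
python3 -m jog '[{"linear":[0,-0.035,0.5],"roll":0},{"linear":[0,0,0.5],"roll":0},{"linear":[0,0,0.35],"roll":0},{"linear":[0,0,0],"roll":0},{"linear":[0,0,0],"roll":0}]' 0.95
python3 -m jog '[{"linear":[0,0,0.15],"roll":0},{"linear":[0,0,0.1],"roll":0},{"linear":[0,0,0],"roll":0},{"linear":[0,0,0],"roll":0}]'
```

```text
time_s: 16.05
position: [0.4856, -0.2862, 0.0162]
tool_rot: [[-0.999, 0.034, 0.001], [0.034, 0.999, -0.001], [-0.001, -0.001, -1.0]]
ft_force: [0.3, 0.5, -0.6]
grip_width: 0.0829
gripper_force: 0.0
time_s: 16.38
position: [0.4852, -0.2863, 0.0054]
tool_rot: [[-0.999, 0.035, 0.0], [0.035, 0.999, -0.0], [-0.0, -0.0, -1.0]]
ft_force: [0.6, -0.5, 0.4]
grip_width: 0.083
gripper_force: 0.0
```

```bash
python3 -m jog '[{"linear":[0,0.036,0.02],"roll":0},{"linear":[0,0,0],"roll":0},{"linear":[0,0,0],"roll":0}]' 0.95
python3 -m jog '[{"linear":[0,0,0],"roll":0},{"linear":[0,0,0],"roll":0},{"linear":[0,0,0],"roll":0},{"linear":[0,0,0],"roll":0},{"linear":[0,0,0],"roll":0},{"linear":[0,0,0],"roll":0},{"linear":[0,0,0],"roll":0}]' 0.3 30
```

```text
time_s: 16.63
position: [0.4852, -0.2848, 0.0045]
tool_rot: [[-0.999, 0.034, 0.0], [0.034, 0.999, -0.0], [-0.0, -0.0, -1.0]]
ft_force: [0.0, -0.6, -1.2]
grip_width: 0.0831
gripper_force: 0.0
time_s: 17.22
position: [0.4852, -0.2849, 0.0046]
tool_rot: [[-0.999, 0.034, 0.0], [0.034, 0.999, -0.0], [-0.0, -0.0, -1.0]]
ft_force: [-1.0, 2.2, 4.9]
grip_width: 0.0637
gripper_force: 33.6
```

```bash
python3 -m jog '[{"linear":[0,0,-0.5],"roll":0},{"linear":[0,0,-0.9],"roll":0},{"linear":[0,0,-0.9],"roll":0},{"linear":[-0.135,0.898,0],"roll":0},{"linear":[-0.135,0.898,0],"roll":0},{"linear":[-0.135,0.898,0],"roll":0},{"linear":[-0.135,0.898,0],"roll":0},{"linear":[-0.135,0.898,0],"roll":0},{"linear":[-0.135,0.898,0],"roll":0},{"linear":[-0.135,0.898,0],"roll":0},{"linear":[-0.135,0.898,0],"roll":0},{"linear":[-0.135,0.898,0],"roll":0}]'
python3 -m jog '[{"linear":[0,0,0],"roll":0.93},{"linear":[0,0,0],"roll":0.93},{"linear":[0,0,0],"roll":0.93},{"linear":[0,0,0],"roll":0},{"linear":[0,0,0],"roll":0}]'
python3 - <<'E'
from h import *
s=env.observe();R=s['tool_rot'];print(s['q'],np.degrees(np.arctan2(R[1,1],R[0,1])),move((.5448,.0365),.057,s),s['grip_width'])
c,s,a=shot('k1')
for n in('scene','top'): cv2.imwrite(f'pics/k_{n}.png',optics.get_image(n)[:,:,::-1])
E
```

```text
time_s: 18.22
position: [0.5447, 0.0384, 0.096]
tool_rot: [[-0.999, 0.035, -0.001], [0.035, 0.999, 0.0], [0.001, 0.0, -1.0]]
ft_force: [1.0, 0.3, -1.4]
grip_width: 0.0634
gripper_force: 33.8
time_s: 18.63
position: [0.5447, 0.0366, 0.096]
tool_rot: [[-0.962, 0.272, -0.001], [0.272, 0.962, 0.0], [0.001, -0.0, -1.0]]
ft_force: [0.4, 0.1, -1.0]
grip_width: 0.063
gripper_force: 33.8
[-8.58636409e+00  2.92246929e+01  8.65645412e+01 -1.44613759e-03
  6.42482623e+01 -8.27929097e+01] 74.20717632057018 [-0.00411442 -0.00108498  0.97431153] 0.06300528677684142
```

```bash
python3 -m jog '[{"linear":[0,0,0.5],"roll":0},{"linear":[0,0,0.45],"roll":0},{"linear":[0,0,0],"roll":0},{"linear":[0,0,0],"roll":0}]'
python3 -m jog '[{"linear":[0,0,0.1],"roll":0},{"linear":[0,0,0.1],"roll":0},{"linear":[0,0,0],"roll":0},{"linear":[0,0,0],"roll":0}]'
python3 -m jog '[{"linear":[0,0,0.05],"roll":0},{"linear":[0,0,0.05],"roll":0},{"linear":[0,0,0],"roll":0},{"linear":[0,0,0],"roll":0}]'
```

```text
time_s: 19.12
position: [0.5446, 0.0365, 0.0581]
tool_rot: [[-0.962, 0.274, -0.002], [0.274, 0.962, 0.0], [0.002, -0.0, -1.0]]
ft_force: [-0.4, 0.6, -0.2]
grip_width: 0.0633
gripper_force: 33.8
time_s: 19.45
position: [0.5449, 0.0366, 0.0506]
tool_rot: [[-0.962, 0.274, 0.0], [0.274, 0.962, -0.0], [-0.0, 0.0, -1.0]]
ft_force: [0.1, 0.6, -0.6]
grip_width: 0.0632
gripper_force: 33.8
time_s: 19.78
position: [0.5448, 0.0366, 0.0463]
tool_rot: [[-0.962, 0.274, -0.0], [0.274, 0.962, 0.0], [0.0, -0.0, -1.0]]
ft_force: [-0.0, -0.3, -0.7]
grip_width: 0.0632
gripper_force: 33.8
```

```bash
for i in 1 2 3; do python3 -m jog '[{"linear":[0,0,0.025],"roll":0},{"linear":[0,0,0.025],"roll":0},{"linear":[0,0,0],"roll":0}]' | grep -E 'position|ft_f'; done
```

```text
position: [0.5448, 0.0366, 0.0442]
ft_force: [1.0, -0.1, -1.3]
position: [0.5448, 0.0366, 0.0421]
ft_force: [-0.9, 0.1, 0.7]
position: [0.5447, 0.0366, 0.0401]
ft_force: [-0.1, -0.0, -0.4]
```

```bash
python3 -m jog '[{"linear":[0,0,0.025],"roll":0},{"linear":[0,0,0.025],"roll":0},{"linear":[0,0,0],"roll":0}]'
```

```text
time_s: 20.78
position: [0.5448, 0.0366, 0.0381]
tool_rot: [[-0.962, 0.275, -0.0], [0.275, 0.962, 0.0], [0.0, -0.0, -1.0]]
ft_force: [-0.0, -0.2, -0.7]
grip_width: 0.0635
gripper_force: 33.8
```

```bash
for i in 1 2 3; do python3 -m jog '[{"linear":[0,0,0.025],"roll":0},{"linear":[0,0,0],"roll":0}]' | grep -E 'position|ft_f'; done
```

```text
position: [0.5448, 0.0366, 0.0372]
ft_force: [1.2, -0.5, -0.3]
position: [0.5448, 0.0366, 0.0362]
ft_force: [-0.7, 1.4, -0.8]
position: [0.5448, 0.0366, 0.0352]
ft_force: [0.3, -0.1, -1.5]
```

```bash
for i in 1 2 3; do python3 -m jog '[{"linear":[0,0,0.025],"roll":0},{"linear":[0,0,0],"roll":0}]' | grep -E 'position|ft_f'; done
```

```text
position: [0.5448, 0.0366, 0.0342]
ft_force: [0.4, -0.4, -0.2]
position: [0.5448, 0.0366, 0.0332]
ft_force: [-0.5, 0.2, -1.4]
position: [0.5448, 0.0366, 0.0322]
ft_force: [-0.1, -0.3, 0.5]
```

```bash
for i in 1 2 3; do python3 -m jog '[{"linear":[0,0,0.018],"roll":0},{"linear":[0,0,0],"roll":0},{"linear":[0,0,0],"roll":0}]' | grep -E 'position|ft_f'; done
```

```text
position: [0.5448, 0.0366, 0.0316]
ft_force: [0.2, 0.6, -0.6]
position: [0.5448, 0.0366, 0.0309]
ft_force: [-0.4, -0.4, -0.5]
position: [0.5448, 0.0366, 0.0301]
ft_force: [-0.3, 0.7, -0.9]
```

```bash
for i in 1 2; do python3 -m jog '[{"linear":[0,0,0.01],"roll":0},{"linear":[0,0,0],"roll":0},{"linear":[0,0,0],"roll":0}]' | grep -E 'position|ft_f'; done
```

```text
position: [0.5449, 0.0366, 0.0298]
ft_force: [0.6, 0.1, 0.4]
position: [0.5449, 0.0366, 0.0296]
ft_force: [-0.7, 0.4, 3.2]
```

```bash
cat > st.py <<'E'
from h import *
s=env.observe();R=s['tool_rot'];print('t',round(s['time_s'],2),'yaw',np.degrees(np.arctan2(R[1,1],R[0,1])).round(2),'z',round(s['position'][2]*1e3,2),'xy',s['position'][:2].round(4),'F',s['ft_force'].round(1),'T',np.round(s['wrist_torque'],3),'g',round(float(s['gripper_force']),1),round(s['grip_width']*1e3,1))
E
python3 st.py
python3 -m jog '[{"linear":[0,0,0],"roll":0.5},{"linear":[0,0,0],"roll":0.5},{"linear":[0,0,0],"roll":0},{"linear":[0,0,0],"roll":0}]' >/dev/null; python3 st.py
python3 -m jog '[{"linear":[0,0,0],"roll":0.5},{"linear":[0,0,0],"roll":0.5},{"linear":[0,0,0],"roll":0},{"linear":[0,0,0],"roll":0}]' >/dev/null; python3 st.py
```

```text
t 23.03 yaw 74.08 z 29.6 xy [0.5449 0.0366] F [-0.7  0.4  3.2] T [ 0.035  0.095 -0.024] g 34.4 63.3
t 23.37 yaw 69.14 z 29.58 xy [0.5451 0.0365] F [0.3 0.7 3.7] T [-0.05  -0.058 -0.01 ] g 34.3 63.6
t 23.7 yaw 64.18 z 29.58 xy [0.5451 0.0365] F [-0.1  0.1  4.1] T [ 0.013 -0.03  -0.04 ] g 34.4 63.1
```

```bash
python3 -m jog '[{"linear":[0,0,0.002],"roll":0.5},{"linear":[0,0,0.004],"roll":0.5},{"linear":[0,0,0],"roll":0},{"linear":[0,0,0],"roll":0}]' >/dev/null; python3 st.py
python3 -m jog '[{"linear":[0,0,0.005],"roll":0.5},{"linear":[0,0,0.005],"roll":0.5},{"linear":[0,0,0],"roll":0},{"linear":[0,0,0],"roll":0}]' >/dev/null; python3 st.py
```

```text
t 24.03 yaw 59.17 z 29.43 xy [0.5451 0.0366] F [-0.6  0.1  5.5] T [-0.04  -0.069 -0.108] g 34.6 63.4
t 24.37 yaw 54.2 z 28.97 xy [0.5451 0.0366] F [ 0.5 -0.2  5.2] T [ 0.012 -0.036 -0.155] g 34.6 63.1
```

```bash
python3 -m jog '[{"linear":[0,0,0.002],"roll":0.4},{"linear":[0,0,0.003],"roll":0.4},{"linear":[0,0,0],"roll":0},{"linear":[0,0,0],"roll":0}]' >/dev/null; python3 st.py
python3 -m jog '[{"linear":[0,0,0.004],"roll":0.3},{"linear":[0,0,0.003],"roll":0.3},{"linear":[0,0,0],"roll":0},{"linear":[0,0,0],"roll":0}]' >/dev/null; python3 st.py
```

```text
t 24.7 yaw 50.21 z 28.63 xy [0.545  0.0366] F [ 1.  -0.   4.7] T [-0.005 -0.071 -0.169] g 34.5 63.3
t 25.03 yaw 47.19 z 28.38 xy [0.545  0.0366] F [-0.3  0.9  5.1] T [ 0.017 -0.044 -0.119] g 34.5 63.5
```

```bash
python3 -m jog '[{"linear":[0,0,0],"roll":0.3},{"linear":[0,0,0.002],"roll":0.3},{"linear":[0,0,0],"roll":0},{"linear":[0,0,0],"roll":0}]' >/dev/null; python3 st.py
python3 -m jog '[{"linear":[0,0,0.003],"roll":0.25},{"linear":[0,0,0.002],"roll":0.25},{"linear":[0,0,0],"roll":0},{"linear":[0,0,0],"roll":0}]' >/dev/null; python3 st.py
python3 -m jog '[{"linear":[0,0,0.003],"roll":0.25},{"linear":[0,0,0.002],"roll":0.25},{"linear":[0,0,0],"roll":0},{"linear":[0,0,0],"roll":0}]' >/dev/null; python3 st.py
```

```text
t 25.37 yaw 44.19 z 28.15 xy [0.5448 0.0366] F [-0.2 -0.9  4.5] T [-0.062 -0.059 -0.098] g 34.4 63.3
t 25.7 yaw 41.58 z 27.93 xy [0.5448 0.0366] F [-0.2  0.3  4.2] T [ 0.062 -0.012 -0.093] g 34.4 63.5
t 26.03 yaw 39.06 z 27.74 xy [0.5448 0.0366] F [-0.2 -0.2  4.8] T [-0.038 -0.054 -0.123] g 34.4 63.4
```

```bash
for i in 1 2 3; do python3 -m jog '[{"linear":[0,0,0.001],"roll":0.2},{"linear":[0,0,0.002],"roll":0.2},{"linear":[0,0,0],"roll":0},{"linear":[0,0,0],"roll":0}]' >/dev/null; python3 st.py; done
```

```text
t 26.37 yaw 37.06 z 27.59 xy [0.5448 0.0366] F [0.7 0.2 3.4] T [-0.048 -0.029 -0.053] g 34.3 63.2
t 26.7 yaw 35.06 z 27.44 xy [0.5448 0.0366] F [-0.3 -0.2  2.9] T [ 0.05   0.023 -0.074] g 34.3 63.2
t 27.03 yaw 33.06 z 27.31 xy [0.5448 0.0365] F [-0.   0.   1.4] T [-0.06   0.01  -0.019] g 34.2 63.5
```

```bash
for i in 1 2 3; do python3 -m jog '[{"linear":[0,0,0.003],"roll":0.2},{"linear":[0,0,0.002],"roll":0.2},{"linear":[0,0,0],"roll":0},{"linear":[0,0,0],"roll":0}]' >/dev/null; python3 st.py; done
```

```text
t 27.37 yaw 31.06 z 27.17 xy [0.5448 0.0365] F [-0.1  0.2  1.1] T [-0.026  0.039 -0.028] g 34.2 63.2
t 27.7 yaw 29.06 z 26.98 xy [0.5448 0.0366] F [ 0.7 -0.9  1.8] T [0.016 0.036 0.002] g 34.1 63.6
t 28.03 yaw 27.06 z 26.79 xy [0.5448 0.0366] F [-0.1  0.7  2.9] T [-0.008  0.029 -0.066] g 34.1 63.4
```

```bash
for i in 1 2 3; do python3 -m jog '[{"linear":[0,0,0.002],"roll":0.2},{"linear":[0,0,0.002],"roll":0.2},{"linear":[0,0,0],"roll":0},{"linear":[0,0,0],"roll":0}]' >/dev/null; python3 st.py; done
```

```text
t 28.37 yaw 25.06 z 26.63 xy [0.5448 0.0365] F [-0.3 -0.4  1.6] T [-0.003 -0.054 -0.061] g 34.1 63.4
t 28.7 yaw 23.06 z 26.57 xy [0.5449 0.0366] F [-0.3  0.2  2.3] T [ 0.028 -0.014 -0.013] g 34.3 63.5
t 29.03 yaw 21.05 z 26.52 xy [0.545  0.0366] F [-0.8  0.3  5.3] T [ 0.053  0.036 -0.01 ] g 34.5 63.5
```

```bash
python3 -m jog '[{"linear":[0,0,-0.004],"roll":0.2},{"linear":[0,0,0],"roll":0.2},{"linear":[0,0,0],"roll":0},{"linear":[0,0,0],"roll":0}]' >/dev/null; python3 st.py; for i in 1 2; do python3 -m jog '[{"linear":[0,0,0],"roll":0.2},{"linear":[0,0,0],"roll":0.2},{"linear":[0,0,0],"roll":0},{"linear":[0,0,0],"roll":0}]' >/dev/null; python3 st.py; done
```

```text
t 29.37 yaw 19.06 z 26.53 xy [0.545  0.0366] F [ 0.2 -0.2  3.9] T [ 0.019 -0.063  0.035] g 34.4 63.6
t 29.7 yaw 17.06 z 26.54 xy [0.5449 0.0366] F [0.4 0.1 4.5] T [ 0.011 -0.025 -0.011] g 34.4 63.3
t 30.03 yaw 15.06 z 26.51 xy [0.5449 0.0366] F [0.2 0.1 4.5] T [-0.042 -0.031  0.021] g 34.5 62.9
```

```bash
for i in 1 2 3; do python3 -m jog '[{"linear":[0,0,0],"roll":0.2},{"linear":[0,0,0],"roll":0},{"linear":[0,0,0],"roll":0}]' >/dev/null; python3 st.py; done
```

```text
t 30.28 yaw 14.04 z 26.53 xy [0.5449 0.0366] F [-0.3  0.2  5.4] T [ 0.049 -0.037 -0.038] g 34.5 63.3
t 30.53 yaw 13.03 z 26.5 xy [0.5449 0.0366] F [ 0.3 -0.1  4.7] T [ 0.009  0.002 -0.003] g 34.5 63.5
t 30.78 yaw 12.03 z 26.53 xy [0.5448 0.0366] F [-0.6 -0.1  5.2] T [ 0.003 -0.08  -0.014] g 34.5 63.4
```

```bash
for i in 1 2; do python3 -m jog '[{"linear":[0,0,0],"roll":0.2},{"linear":[0,0,0],"roll":0},{"linear":[0,0,0],"roll":0}]' >/dev/null; python3 st.py; done
```

```text
t 31.03 yaw 11.03 z 26.5 xy [0.5448 0.0366] F [-0.5  0.2  5.6] T [ 0.051 -0.03   0.031] g 34.5 63.4
t 31.28 yaw 10.06 z 26.51 xy [0.5448 0.0366] F [ 0.2 -0.3  4.8] T [ 0.036 -0.086 -0.041] g 34.5 63.6
```

```bash
for i in 1 ; do python3 -m jog '[{"linear":[0,0,0],"roll":0.2},{"linear":[0,0,0],"roll":0},{"linear":[0,0,0],"roll":0}]' >/dev/null; python3 st.py; done
```

```text
t 31.53 yaw 9.07 z 26.49 xy [0.5449 0.0366] F [0.6 0.7 4.3] T [ 0.075 -0.004  0.   ] g 34.5 63.5
```

```bash
for i in 1 2; do python3 -m jog '[{"linear":[0,0,0],"roll":0.15},{"linear":[0,0,0],"roll":0},{"linear":[0,0,0],"roll":0}]' >/dev/null; python3 st.py; done
```

```text
t 31.78 yaw 8.32 z 26.47 xy [0.5449 0.0366] F [ 0.8 -0.1  4.4] T [ 0.076 -0.085  0.035] g 34.5 63.2
t 32.03 yaw 7.56 z 26.46 xy [0.5449 0.0366] F [0.8 0.3 4.8] T [ 0.145 -0.153  0.077] g 34.5 63.4
```

```bash
for i in 1 2; do python3 -m jog '[{"linear":[0,0,0],"roll":0.15},{"linear":[0,0,0],"roll":0},{"linear":[0,0,0],"roll":0}]' >/dev/null; python3 st.py; done
```

```text
t 32.28 yaw 6.81 z 26.47 xy [0.5449 0.0366] F [1.6 0.3 3.5] T [ 0.138 -0.18   0.086] g 34.4 63.1
t 32.53 yaw 6.06 z 26.45 xy [0.5449 0.0366] F [1.4 0.9 4.2] T [ 0.103 -0.217  0.062] g 34.4 63.4
```

```bash
for i in 1 2; do python3 -m jog '[{"linear":[0,0,0],"roll":0.15},{"linear":[0,0,0],"roll":0},{"linear":[0,0,0],"roll":0}]' >/dev/null; python3 st.py; done
```

```text
t 32.78 yaw 5.31 z 26.44 xy [0.5449 0.0366] F [1.9 0.2 2.6] T [ 0.112 -0.338  0.039] g 34.3 63.3
t 33.03 yaw 4.56 z 26.42 xy [0.5449 0.0366] F [2.3 0.5 1.8] T [ 0.118 -0.336  0.155] g 34.2 63.3
```

```bash
for i in 1; do python3 -m jog '[{"linear":[0,0,0],"roll":0.15},{"linear":[0,0,0],"roll":0},{"linear":[0,0,0],"roll":0}]' >/dev/null; python3 st.py; done
```

```text
t 33.28 yaw 3.81 z 26.42 xy [0.5448 0.0366] F [2.7 1.2 0.9] T [ 0.187 -0.369  0.147] g 34.1 63.5
```

```bash
python3 -m jog '[{"linear":[0,0,0],"roll":0.12},{"linear":[0,0,0],"roll":0},{"linear":[0,0,0],"roll":0}]' >/dev/null; python3 st.py; python3 -m jog '[{"linear":[0,0,0],"roll":0},{"linear":[0,0,0],"roll":0}]' >/dev/null; python3 st.py
```

```text
t 33.53 yaw 3.21 z 26.42 xy [0.5448 0.0366] F [2.3 0.7 0.1] T [ 0.195 -0.406  0.222] g 34.0 63.4
t 33.7 yaw 3.22 z 26.42 xy [0.5448 0.0366] F [2.4 1.3 0.3] T [ 0.199 -0.475  0.174] g 34.0 63.8
```

```bash
python3 -m jog '[{"linear":[0,0,0],"roll":0.12},{"linear":[0,0,0],"roll":0},{"linear":[0,0,0],"roll":0}]' >/dev/null; python3 st.py; python3 -m jog '[{"linear":[0,0,0],"roll":0},{"linear":[0,0,0],"roll":0}]' >/dev/null; python3 st.py
```

```text
t 33.95 yaw 2.61 z 26.42 xy [0.5448 0.0366] F [ 2.9  1.1 -0. ] T [ 0.182 -0.474  0.155] g 33.9 63.4
t 34.12 yaw 2.62 z 26.41 xy [0.5448 0.0366] F [ 3.3  0.8 -0.5] T [ 0.25  -0.481  0.207] g 33.9 63.3
```

```bash
python3 -m jog '[{"linear":[0,0,0],"roll":0.12},{"linear":[0,0,0],"roll":0},{"linear":[0,0,0],"roll":0}]' >/dev/null; python3 st.py; python3 -m jog '[{"linear":[0,0,0],"roll":0},{"linear":[0,0,0],"roll":0}]' >/dev/null; python3 st.py
```

```text
t 34.37 yaw 2.01 z 26.4 xy [0.5448 0.0366] F [ 3.7  1.9 -1.2] T [ 0.285 -0.492  0.226] g 33.7 63.2
t 34.53 yaw 2.02 z 26.42 xy [0.5448 0.0366] F [ 2.4  2.3 -2.8] T [ 0.299 -0.506  0.252] g 33.7 63.6
```

```bash
python3 -m jog '[{"linear":[0,0,0],"roll":0.06},{"linear":[0,0,0],"roll":0},{"linear":[0,0,0],"roll":0}]' >/dev/null; python3 st.py; python3 -m jog '[{"linear":[0,0,0],"roll":0},{"linear":[0,0,0],"roll":0}]' >/dev/null; python3 st.py
```

```text
t 34.78 yaw 1.72 z 26.43 xy [0.5448 0.0366] F [ 3.8  1.2 -2.9] T [ 0.268 -0.647  0.238] g 33.7 63.5
t 34.95 yaw 1.72 z 26.42 xy [0.5448 0.0366] F [ 3.1  1.3 -2.6] T [ 0.331 -0.599  0.295] g 33.6 63.3
```

```bash
python3 -m jog '[{"linear":[0,0,0],"roll":0},{"linear":[0,0,0],"roll":0},{"linear":[0,0,0],"roll":0},{"linear":[0,0,0],"roll":0},{"linear":[0,0,0],"roll":0}]' 0.9 >/dev/null; python3 st.py; python3 -m jog '[{"linear":[0,0,-0.3],"roll":0},{"linear":[0,0,-0.7],"roll":0},{"linear":[0,0,-0.8],"roll":0},{"linear":[0,0,-0.8],"roll":0},{"linear":[0,0,-0.8],"roll":0},{"linear":[0,0,0],"roll":0},{"linear":[0,0,0],"roll":0}]' >/dev/null; python3 st.py
python3 - <<'E'
from h import *
c,s,a=shot('z1');u,v=proj(c,(.5448,.0366,.049));x0,y0=int(u)-75,int(v)-75
p=cv2.resize(a[y0:y0+150,x0:x0+150],None,fx=4,fy=4,interpolation=cv2.INTER_CUBIC).astype(float)
full=lambda q:((q[0]+.5)/4-.5+x0,(q[1]+.5)/4-.5+y0)
g=cv2.GaussianBlur(p.sum(2).astype(np.uint8)*0+ (p.sum(2)/3).clip(0,255).astype(np.uint8),(0,0),2)
W=[];ci=np.array([300,300.])
for t in np.radians(np.arange(0,360,5)):
  r=np.arange(30,110.);pr=cv2.remap(g.astype(np.float32),(ci[0]+r*np.cos(t)).astype(np.float32)[None],(ci[1]+r*np.sin(t)).astype(np.float32)[None],1)[0]
  i=np.argmax(abs(np.diff(pr)));W.append(plane(c,*full(ci+(r[i]+.5)*np.array([np.cos(t),np.sin(t)])),.049,True)[:2])
W=np.array(W);k=np.ones(len(W),bool)
for _ in range(8):
  A=np.c_[2*W[k],np.ones(k.sum())];x=np.linalg.lstsq(A,(W[k]**2).sum(1),rcond=None)[0];rad=np.sqrt(x[2]+x[:2]@x[:2]);e=abs(np.hypot(*(W-x[:2]).T)-rad);k=e<max(.0007,1.5*np.median(e))
print('hole',x[:2].round(4),rad.round(4),k.sum())
d=((p.sum(2)<200)).astype(np.uint8)
for q in cv2.findContours(d,0,1)[0]:
  if 30<cv2.contourArea(q)<700:
    M=cv2.moments(q);w=plane(c,*full((M['m10']/M['m00'],M['m01']/M['m00'])),.049,True)[:2]-x[:2];r=np.hypot(*w)
    if .02<r<.032: print('mark',cv2.contourArea(q),np.degrees(np.arctan2(*w[::-1])).round(1),r.round(4))
E
```

```text
t 35.37 yaw 1.71 z 26.53 xy [0.5447 0.0365] F [-0.1  0.2  0.8] T [-0.042  0.012 -0.009] g 0.0 80.7
t 35.95 yaw 1.72 z 163.92 xy [0.5453 0.0365] F [-0.3  1.3 -0. ] T [ 0.037  0.045 -0.013] g 0.0 81.3
hole [0.5446 0.0364] 0.0148 49
mark 279.5 -58.1 0.0271
mark 300.0 -177.9 0.0272
mark 331.5 62.1 0.0268
```

```bash
python3 -c "
from rig import env
print(env.close_job())"
```

```text
the job is handed in; nothing more can be done
None
```

I put the lens on its seat and screwed the ring down clockwise to about 0.25–0.29 N m (snug is 0.2–0.3), let go with the ring staying put, and handed the job in at about 36 s of the 72 s; no verdict came back.

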